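# Put the attenuator away and shut the drawer

## Robot

A 6-joint arm with a two-finger parallel gripper is mounted at the origin on a cart in front of the work surface, level with it; the furniture and walls round the work are solid. World frame = base frame: x ahead of the robot, y to its left, z up, the work surface at z = 0. Lengths are in mm, angles in rad, forces in N, time in s.
With the tool pointing down it reaches from about 350 to 975 mm from the base axis. Payload 7.1 kg.
Tool frame: the origin (TCP) lies on the front face of the gripper's body, between the roots of the fingers; the fingertips stand 80 mm ahead of it and the grasp point (between the pads) lies 61 mm ahead of it; z points along the fingers, y is the line along which they close (so a half turn about z gives the same grasp; the last joint's range is limited). The gripper opens to 88 mm and grips with 3 to 60 N. Pads are 20 mm wide; open, the fingers measure 115 mm over their backs; the gripper's body (75 mm by 178 mm) begins 61 mm behind the grasp point.
Start: joints at [1.207, 0.423, 1.63, -0, 1.089, -0.019], TCP at [211.223, 588.209, 302.675] pointing down, gripper open.
Joint ranges: [-3, 3], [-0.9, 2.11], [0.09, 2.58], [-1.31, 4.45], [0.11, 2.69], [-2.54, 2.54]. Speed limits (rad/s): [2.39, 2.39, 3.01, 3.14, 3.14, 3.14].

## Interface

Orientations are given as a rotation vector (axis times angle).
In Python, from workcell import readout, vision, close_job gives the robot as it stands.
- The arm moves only by the tool servo_tool, never from a script. Its argument "plan" is a list that holds one entry, the list of rows, each a list of 7 numbers: the gripper command: -1 is fully open, 1 is shut, values between are in proportion, then the shift along the world's x, y, z in units of 40 mm (1.0 is 40 mm), then the turn, a rotation vector about the world's x, y, z in units of 5 degrees (1.0 is 5 degrees). A call has 1 to 5 rows; each row shifts and turns the commanded pose from where the row before left it; what a row does not reach is not made up. A row lasts 1/12 s, in which the tool goes at most 41.7 mm and 7.16 degrees, less where a joint would pass 70% of its speed; a pose out of reach is approached as far as the arm can. A call is refused whole if a number of a shift passes 1 or a number of a turn 1, either way. A call with a gripper value outside its range is refused whole. The fingers move at their own pace and stop on an object; the grip force is fixed at half the most. Time passes only in rows, so rows that do not move let the fingers close. It gives the time, the measured TCP pose, the force, the opening and the grip force at its end, in the units of the state.
- readout.get_obs(): the state, without advancing time (a new reading comes with each control period).
- vision.get_image(name): name is "scene" or "top"; returns the picture (420x560x3 uint8, red, green, blue); there is no depth.
- vision.camera_params(name): a dict with "fx", "fy", "cx", "cy" (pixels), "rvec" (rotation vector, rad) and "tvec" (3), from world to camera coordinates, as OpenCV has them. Camera axes: x right, y down, z forward; pixel columns grow to the right and rows downward; lengths in mm; the calibration is good to about 2 mm. A picture is of the moment at which its call begins. camera_params takes no time and is no camera call.
- close_job(): hands the job in; it is judged then, once.
The state is a dict: "t": time; "qpos": joint angles; "qvel": joint speeds; "joint_torque": joint torques, N m; "ee_pos": TCP position; "orientation": TCP orientation; "ft_force": force on the tool from outside, world axes, zero at the start; "moment": the same for the moment, N m; "width": finger opening in mm; "grasp_force": force on a finger pad.
Only numpy, scipy, OpenCV 4.12 (cv2) and the standard library are available. Lean on these libraries where they do the work, as an engineer would, in place of code of your own. Each camera call takes 0.05 s, during which the arm holds its last target. There are 200 camera calls.

## Task

Put the attenuator (the small square metal block with a threaded connector at each end) in the open drawer of the little drawer unit and let go of it, then push the drawer fully shut. Leave the roll of tape and the jar where they are.

Things in the scene. Friction and masses are not known exactly. Their poses are not given: they have to be found in the camera images.
- attenuator: The attenuator, lying on the bench: a square metal block 24 (x) x 20 (y) x 16 (z) mm with a threaded brass connector of 8.4 mm diameter at each end, 44 mm long over all along its x; 0.03 kg. Origin: centre of its underside, z up. Grip the block across its 20 mm width (its y).
- tape_roll: Bystander, to be left alone: a small roll of tape lying flat on the bench, a ring 57 mm in diameter and 14 mm high. Origin: centre of its underside.
- jar: Bystander, to be left alone: a round jar with a black screw cap, 43 mm in diameter, 40 mm high, standing on the bench. Origin: centre of its underside.
- drawer_unit: The fixed grey cabinet, 180 mm deep (x), 180 mm wide (y), 75 mm high, holding one drawer that opens toward its -x. Origin: centre of its underside; it may be turned about z. It roofs the drawer's inside from its own x = -75 mm on (toward +x), so place only in the part that is out in front.
- drawer_floor (a point): A point on the drawer's inner floor, 22 mm above the bench, about the middle of the part that is out; travels with the drawer. x: into the cabinet (closing), y: to the left from in front, z: up. Floor edges: x -47 and +87, y -69 and +69 mm from here. Walls rise 31 mm above the floor. Front panel: outer face at x -68 mm, top 62 mm above the bench.
- drawer_unit_drawer0_handle (a point): Middle of the drawer's steel bar handle (90 mm long across the drawer, about 10 mm thick, on two short posts), 35 mm in front of the panel, 41 mm above the bench; it travels with the drawer, and its axes are those of drawer_floor. Pushing the handle or the front panel along +x shuts the drawer.
- drawer_unit_drawer0 (a joint): How far the drawer is out, in m: 0 = fully shut (a hard stop), about 0.118 = fully out. It slides with about 1 N of friction and stays where it is left.

How it is judged (in metres and radians):
On the way, in this order (a step that is already met when the one before it is completed fails the run):
1. the attenuator lies released in the drawer while the drawer is still open (more than 50 mm) (x of attenuator in the frame of drawer_floor between -0.0475 and 0.0875 m and y of attenuator in the frame of drawer_floor between -0.069 and 0.069 m and z of attenuator in the frame of drawer_floor between -0.01 and 0.025 m and contact force between attenuator and the fingers below 0.05 N and linear speed of attenuator below 0.03 m/s and value of joint drawer_unit_drawer0 above 0.05 m), for 0.2 s.
2. the drawer is pushed shut with the attenuator in it (x of attenuator in the frame of drawer_floor between -0.0475 and 0.0875 m and y of attenuator in the frame of drawer_floor between -0.069 and 0.069 m and z of attenuator in the frame of drawer_floor between -0.01 and 0.025 m and value of joint drawer_unit_drawer0 below 0.01 m), for 0.2 s.
At the end, for the whole second after the job is handed in: The attenuator rests inside the drawer, the drawer is shut to within 10 mm, and the roll of tape and the jar are within 30 mm of where they stood (all of step 2 and linear speed of attenuator below 0.03 m/s and distance of each of tape_roll, jar from where it was at the start of the episode below 0.03 m); the robot touches nothing.
It fails at once if the roll of tape or the jar is moved by more than 30 mm (distance of any of tape_roll, jar from where it was at the start of the episode above 0.03 m).
It also fails if it takes over 53 s, if anything falls off the work surface, if the arm or the gripper's body presses on something with over 40 N, if the wrist force passes 120 N, or if a joint passes its speed limit or range.

## Working session

There is one attempt and no reset: what is moved stays moved. The work goes in short steps, Python scripts to look and compute and a tool call to move; the robot and the scene stay as the last step left them, time stands still between calls to the robot, and variables do not carry over. Pictures are saved under pics/ and viewed, at most 10 in all, crops included, and the job is handed in when it is done.

Besides the shell and the picture viewer there is one more tool, called after "Emit:" as name([rows], argument=value, ...), one row to a line, values as JSON. servo_tool: Moves the arm, as the interface text tells. Its arguments: {"type":"object","properties":{"plan":{"type":"array"}},"required":["plan"]}

```bash
mkdir -p pics
cat > h.py <<'E'
import numpy as np, cv2
from workcell import readout, vision
def params(n):
    p=vision.camera_params(n); R=cv2.Rodrigues(np.array(p["rvec"],float))[0]; return p,R,np.array(p["tvec"],float).ravel()
def at(n,u,v,z):
    p,R,t=params(n); d=R.T@np.array([(u-p["cx"])/p["fx"],(v-p["cy"])/p["fy"],1]); c=-R.T@t
    return (c+d*(z-c[2])/d[2]).round(1)
def px(n,P):
    p,R,t=params(n); q=R@np.array(P,float)+t
    return np.array([p["fx"]*q[0]/q[2]+p["cx"],p["fy"]*q[1]/q[2]+p["cy"]]).round(1)
def snap(n,f,crop=None,k=1):
    im=vision.get_image(n)[:,:,::-1].copy()
    if crop: im=im[crop[1]:crop[3],crop[0]:crop[2]]
    cv2.imwrite("pics/"+f,cv2.resize(im,None,fx=k,fy=k,interpolation=cv2.INTER_CUBIC))
E
python3 - <<'E'
from h import *
snap("scene","s0.png");snap("top","t0.png",None,1.4)
o=readout.get_obs();print(o["t"],o["ee_pos"],o["orientation"],o["width"])
for n in("scene","top"):
    p,R,t=params(n);print(n,-R.T@t,R[2])
E
```

```text
0.1 [211.09533334 587.86753363 301.99480368] [-5.38861703e-01 -3.09476828e+00  2.07644849e-03] 88.25571310115645
scene [-140.12225065 -868.16337009  663.17662301] [ 0.55862904  0.6888001  -0.46204763]
top [ 433.51123382  -26.24261458 1341.96436561] [ 0.07461984  0.00106569 -0.99721148]
```

View pics/s0.png

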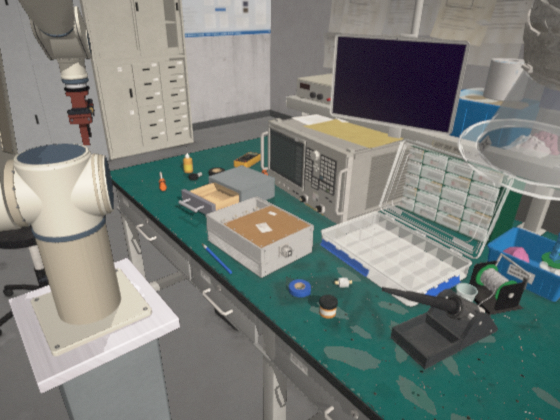

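View pics/t0.png

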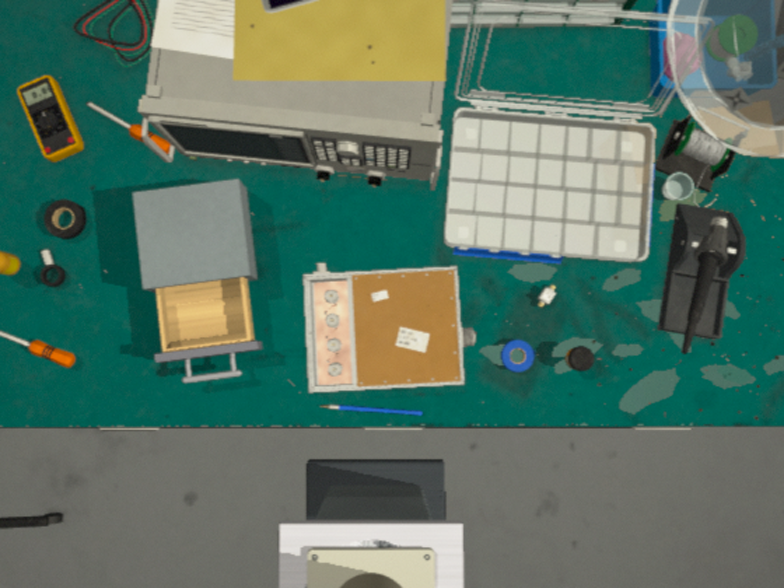

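The scene shows the drawer unit at the left (~(235,190)) with the drawer open toward the robot. In the top picture (scaled 1.4) the attenuator is at (547,295), tape at (518,355), jar at (580,357), and the handle at about (212,376). Now I'll enlarge.

Run:
```python
from h import *
im=vision.get_image("top")[:,:,::-1]
a=cv2.resize(im[195:270,345:435],None,fx=8,fy=8,interpolation=cv2.INTER_CUBIC)
cv2.imwrite("pics/a.png",a)
cv2.imwrite("pics/d.png",cv2.resize(im[120:280,80:200],None,fx=3.7,fy=3.7,interpolation=cv2.INTER_CUBIC))
```

```text
(no output)
```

View pics/a.png

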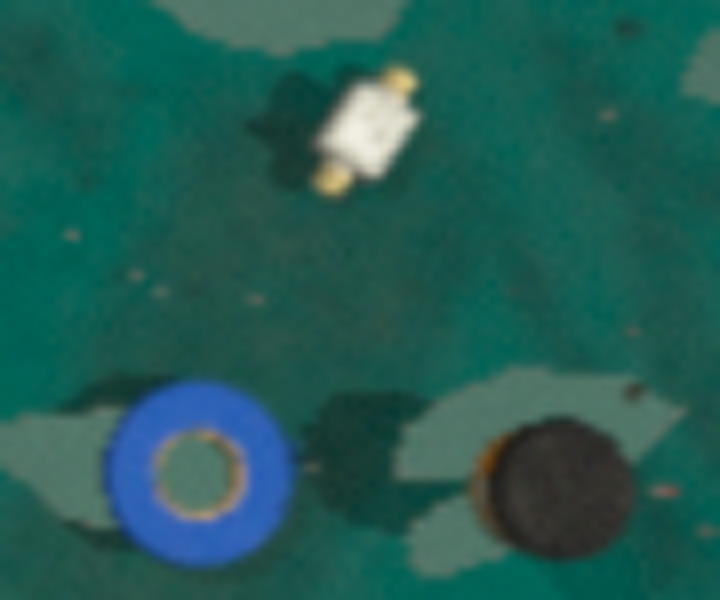

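View pics/d.png

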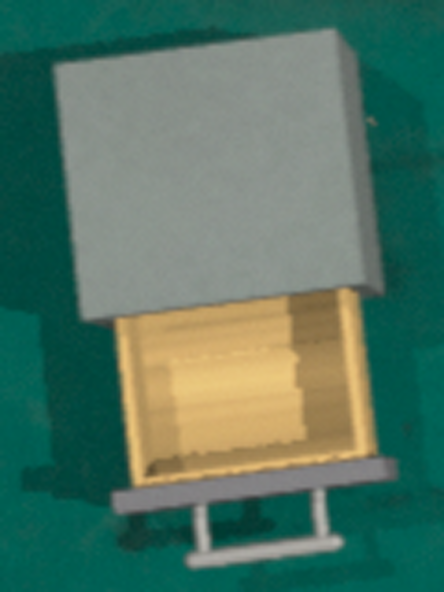

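The crops show the attenuator's connector ends at (402,82) and (332,180) and its block centre at (368,131). They also show the cabinet top corners at (55,65), (335,30), (360,290) and (80,322), the handle ends at (190,562) and (342,542), and the panel front top edge from (115,512) to (397,480).

```bash
cat > m.py <<'E'
from h import *
A=lambda x,y,z:at("top",345+(x+.5)/8-.5,195+(y+.5)/8-.5,z)
D=lambda x,y,z:at("top",80+(x+.5)/3.7-.5,120+(y+.5)/3.7-.5,z)
e1,e2=A(402,82,8),A(332,180,8); print("att",e1,e2,A(368,131,16),np.linalg.norm(e1-e2),np.arctan2(*(e1-e2)[1::-1]))
print("tape",A(200,473,14),"jar",A(562,488,40))
c=[D(*q,75) for q in((55,65),(335,30),(360,290),(80,322))]; print(np.array(c))
print("sizes",[np.linalg.norm(c[i]-c[i-1]).round() for i in range(4)])
d=c[0]-c[3]+c[1]-c[2]; y=np.arctan2(d[1],d[0]); print("yaw",y,"centre",np.mean(c,0))
h=[D(190,560,41),D(342,542,41)];print("handle",h,np.mean(h,0),np.linalg.norm(h[0]-h[1]))
f=[D(115,514,62),D(397,480,62)];print("front",f,np.mean(f,0))
hd=(h[0]-h[1]); print("yaw h",np.arctan2(-hd[0],hd[1]))
X=np.array([np.cos(y),np.sin(y),0]);print("floor from handle",np.mean(h,0)+X*103,"from front",np.mean(f,0)+X*68)
E
python3 m.py; python3 -c "
from scipy.spatial.transform import Rotation as R
from workcell import readout
o=readout.get_obs();print(R.from_rotvec(o['orientation']).as_matrix().round(3))"
```

```text
att [ 556.6 -322.     8. ] [ 526.4 -299.9    8. ] [ 540.9 -309.5   16. ] 37.42258676254227 -0.6317432326978518
tape [ 436.7 -257.1   14. ] jar [ 432.1 -360.4   40. ]
[[711.6 398.8  75. ]
 [734.  220.4  75. ]
 [567.1 202.4  75. ]
 [547.  379.1  75. ]]
sizes [np.float64(166.0), np.float64(180.0), np.float64(168.0), np.float64(178.0)]
yaw 0.11323897103152446 centre [639.925 300.175  75.   ]
handle [array([396.3, 315.8,  41. ]), array([407.7, 218.1,  41. ])] [402.   266.95  41.  ] 98.36284867774013
front [array([425.9, 358.3,  62. ]), array([447.2, 179.8,  62. ])] [436.55 269.05  62.  ]
yaw h 0.1161584567968486
floor from handle [504.34031756 278.58870278  41.        ] from front [504.11448149 276.73380378  62.        ]
[[-0.941  0.338 -0.   ]
 [ 0.338  0.941 -0.001]
 [ 0.    -0.001 -1.   ]]
```

Emit:
servo_tool([
  [[-1, 0.33, -0.9, 0, 0, 0, -0.13], [-1, 0.33, -0.9, 0, 0, 0, -0.13], [-1, 0.33, -0.9, 0, 0, 0, -0.13], [-1, 0.33, -0.9, 0, 0, 0, -0.13], [-1, 0.33, -0.9, 0, 0, 0, -0.13]],
])

```text
t: 0.57
ee_pos: [277.3, 406.4, 302.4]
orientation: [-0.626, -3.078, 0.001]
ft_force: [0.6, 0.1, 0.3]
width: 87.9
grasp_force: 0.0
```

Emit:
servo_tool([
  [[-1, 0.33, -0.9, 0, 0, 0, -0.13], [-1, 0.33, -0.9, 0, 0, 0, -0.13], [-1, 0.33, -0.9, 0, 0, 0, -0.13], [-1, 0.33, -0.9, 0, 0, 0, -0.13], [-1, 0.33, -0.9, 0, 0, 0, -0.13]],
])

```text
t: 0.98
ee_pos: [343.3, 226.5, 302.7]
orientation: [0.714, 3.059, 0.0]
ft_force: [0.5, -1.0, 0.6]
width: 87.9
grasp_force: 0.0
```

Emit:
servo_tool([
  [[-1, 0.33, -0.9, 0, 0, 0, -0.13], [-1, 0.33, -0.9, 0, 0, 0, -0.13], [-1, 0.33, -0.9, 0, 0, 0, -0.13], [-1, 0.33, -0.9, 0, 0, 0, -0.13], [-1, 0.33, -0.9, 0, 0, 0, -0.13]],
])

```text
t: 1.4
ee_pos: [409.3, 46.3, 302.8]
orientation: [0.801, 3.037, 0.0]
ft_force: [1.4, 0.6, 0.7]
width: 88.0
grasp_force: 0.0
```

Emit:
servo_tool([
  [[-1, 0.33, -0.9, 0, 0, 0, -0.13], [-1, 0.33, -0.9, 0, 0, 0, -0.13], [-1, 0.33, -0.9, 0, 0, 0, -0.13], [-1, 0.33, -0.9, 0, 0, 0, -0.13], [-1, 0.33, -0.9, 0, 0, 0, -0.13]],
])

```text
t: 1.82
ee_pos: [475.3, -133.8, 302.6]
orientation: [-0.887, -3.014, -0.0]
ft_force: [0.4, 0.6, 0.3]
width: 88.4
grasp_force: 0.0
```

Emit:
servo_tool([
  [[-1, 0.33, -0.9, 0, 0, 0, -0.13], [-1, 0.33, -0.9, 0, 0, 0, -0.13], [-1, 0.33, -0.9, 0, 0, 0, -0.13], [-1, 0.33, -0.9, 0, 0, 0, -0.13], [-1, 0.33, -0.9, 0, 0, 0, -0.13]],
])

```text
t: 2.23
ee_pos: [541.3, -313.7, 302.3]
orientation: [-0.972, -2.987, -0.0]
ft_force: [0.4, 1.3, -0.8]
width: 88.0
grasp_force: 0.0
```

Emit:
servo_tool([
  [[-1, 0, 0, -0.8, 0, 0, 0], [-1, 0, 0, -0.8, 0, 0, 0], [-1, 0, 0, -0.8, 0, 0, 0], [-1, 0, 0, -0.6, 0, 0, 0], [-1, 0, 0, 0, 0, 0, 0]],
])

```text
t: 2.65
ee_pos: [538.5, -310.3, 177.3]
orientation: [-0.969, -2.979, -0.003]
ft_force: [-2.0, 0.5, 0.2]
width: 87.6
grasp_force: 0.0
```

Run:
```python
from h import *
from scipy.spatial.transform import Rotation as R
o=readout.get_obs();M=R.from_rotvec(o['orientation']).as_matrix();print(o["t"],o["ee_pos"],o["qpos"],M.round(3).tolist(),np.degrees(np.arctan2(M[1,1],M[0,1])))
snap("scene","s1.png",(270,220,410,340),5)
```

```text
2.65 [ 538.47079947 -310.32565664  177.2932142 ] [-5.41958915e-01  5.79611240e-01  1.70674446e+00 -2.59917177e-05
  8.64618289e-01 -1.48403403e+00] [[-0.809, 0.588, -0.008], [0.588, 0.809, 0.005], [0.009, -0.001, -1.0]] 53.9781224986384
```

View pics/s1.png

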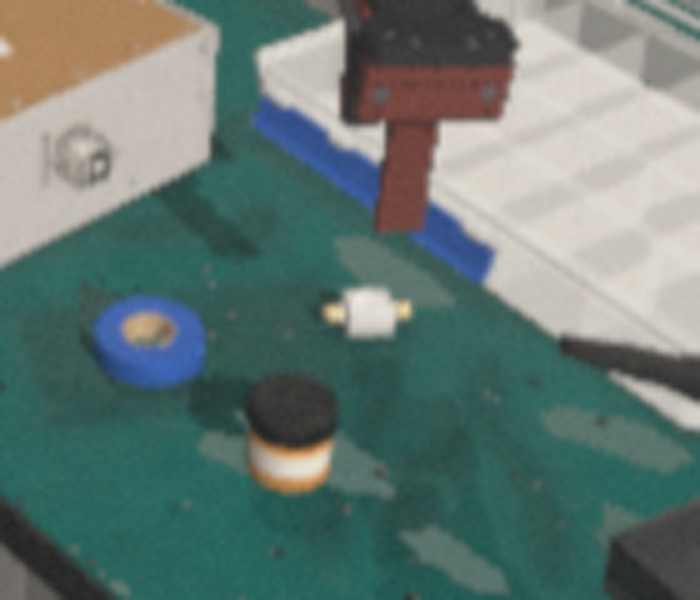

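The scene crop shows the attenuator at about (369,312) below the gripper, with the jar and tape clear. The white tray lies behind it, so I'll check clearance and the scene-view cross-check.

Run:
```python
from h import *
S=lambda x,y,z:at("scene",270+(x+.5)/5-.5,220+(y+.5)/5-.5,z)
print(S(369,312,8), S(322,312,8),S(410,311,8))
print("tray edge top",at("top",447/1.4,250/1.4,40),at("top",560/1.4,262/1.4,5),at("top",645/1.4,262/1.4,40))
print("tray corner foot",S(480,280,0),"top",S(495,250,0))
```

```text
[ 546.  -307.5    8. ] [ 526.6 -292.4    8. ] [ 563.6 -320.1    8. ]
tray edge top [ 617.4 -134.    40. ] [ 600.7 -336.2    5. ] [ 596.2 -474.2   40. ]
tray corner foot [ 622.9 -318.1    0. ] top [ 651.  -304.9    0. ]
```

Emit:
servo_tool([
  [[-0.27, 0.05, 0, -0.4, 0, 0, 0], [-0.27, 0, 0, -0.4, 0, 0, 0], [-0.27, 0, 0, -0.2, 0, 0, 0], [-0.27, 0, 0, 0, 0, 0, 0], [-0.27, 0, 0, 0, 0, 0, 0]],
])

```text
t: 3.12
ee_pos: [543.7, -312.0, 143.8]
orientation: [0.971, 2.987, -0.0]
ft_force: [0.2, -0.6, -0.7]
width: 58.3
grasp_force: 0.0
```

Emit:
servo_tool([
  [[-0.27, 0, 0.06, -0.4, 0, 0, 0], [-0.27, 0, 0, -0.4, 0, 0, 0], [-0.27, 0, 0, -0.4, 0, 0, 0], [-0.27, 0, 0, -0.25, 0, 0, 0], [-0.27, 0, 0, 0, 0, 0, 0]],
])

```text
t: 3.53
ee_pos: [542.8, -309.1, 83.9]
orientation: [-0.97, -2.986, -0.001]
ft_force: [0.6, 0.2, 0.1]
width: 55.5
grasp_force: 0.0
```

Emit:
servo_tool([
  [[1, 0, 0, 0, 0, 0, 0], [1, 0, 0, 0, 0, 0, 0], [1, 0, 0, 0, 0, 0, 0], [1, 0, 0, 0, 0, 0, 0], [1, 0, 0, 0, 0, 0, 0]],
])

```text
t: 3.95
ee_pos: [543.5, -309.6, 85.4]
orientation: [0.971, 2.987, -0.0]
ft_force: [-0.7, -0.4, -0.1]
width: 25.4
grasp_force: 0.0
```

Emit:
servo_tool([
  [[1, 0, 0, 0, 0, 0, 0], [1, 0, 0, 0, 0, 0, 0], [1, 0, 0, 0, 0, 0, 0], [1, 0, 0, 0, 0, 0, 0]],
])

```text
t: 4.28
ee_pos: [543.4, -309.5, 85.1]
orientation: [0.971, 2.987, -0.0]
ft_force: [-1.9, 1.2, 6.2]
width: 19.6
grasp_force: 30.0
```

Emit:
servo_tool([
  [[1, 0, 0, 0.5, 0, 0, 0], [1, 0, 0, 0.8, 0, 0, 0], [1, 0, 0, 0.9, 0, 0, 0], [1, 0, 0, 0.9, 0, 0, 0], [1, 0, 0, 0.9, 0, 0, 0]],
])

```text
t: 4.7
ee_pos: [542.8, -309.1, 245.8]
orientation: [-0.971, -2.987, -0.0]
ft_force: [0.3, -0.3, -0.8]
width: 19.3
grasp_force: 30.0
```

Emit:
servo_tool([
  [[1, 0, 0.3, 0, 0, 0, 0.5], [1, 0, 0.7, 0, 0, 0, 0.5], [1, -0.06, 0.9, 0, 0, 0, 0.5], [1, -0.06, 0.9, 0, 0, 0, 0.5], [1, -0.06, 0.9, 0, 0, 0, 0.5]],
])

```text
t: 5.12
ee_pos: [535.4, -160.1, 244.5]
orientation: [-0.638, -3.076, -0.0]
ft_force: [0.6, 0.2, -0.1]
width: 19.4
grasp_force: 30.0
```

Emit:
servo_tool([
  [[1, -0.06, 0.9, 0, 0, 0, 0.5], [1, -0.06, 0.9, 0, 0, 0, 0.5], [1, -0.06, 0.9, 0, 0, 0, 0.5], [1, -0.06, 0.9, 0, 0, 0, 0.5], [1, -0.06, 0.9, 0, 0, 0, 0.5]],
])

```text
t: 5.53
ee_pos: [523.4, 20.2, 244.5]
orientation: [-0.298, -3.127, 0.0]
ft_force: [0.9, 0.2, -0.7]
width: 19.3
grasp_force: 30.0
```

Emit:
servo_tool([
  [[1, -0.06, 0.9, 0, 0, 0, 0.5], [1, -0.06, 0.9, 0, 0, 0, 0.5], [1, -0.06, 0.9, 0, 0, 0, 0.5], [1, -0.06, 0.9, 0, 0, 0, 0.5], [1, -0.06, 0.9, 0, 0, 0, 0.5]],
])

```text
t: 5.95
ee_pos: [511.4, 200.3, 244.5]
orientation: [0.044, -3.141, 0.0]
ft_force: [0.6, 0.7, -0.6]
width: 19.9
grasp_force: 30.0
```

Emit:
servo_tool([
  [[1, -0.06, 0.8, 0, 0, 0, 0.5], [1, -0.06, 0.7, 0, 0, 0, 0.5], [1, -0.04, 0.44, 0, 0, 0, 0], [1, 0, 0, 0, 0, 0, 0], [1, 0, 0, 0, 0, 0, 0]],
])

```text
t: 6.37
ee_pos: [505.1, 276.7, 244.3]
orientation: [0.181, -3.136, 0.001]
ft_force: [-0.5, 0.0, -1.5]
width: 19.6
grasp_force: 30.0
```

Emit:
servo_tool([
  [[1, 0, 0, -0.6, 0, 0, 0], [1, 0, 0, -0.6, 0, 0, 0], [1, 0, 0, -0.3, 0, 0, 0], [1, 0, 0, 0, 0, 0, 0], [1, 0, 0, 0, 0, 0, 0]],
])

```text
t: 6.78
ee_pos: [505.6, 275.2, 184.3]
orientation: [0.176, -3.135, 0.001]
ft_force: [0.5, -0.6, -0.7]
width: 19.9
grasp_force: 30.0
```

Run:
```python
from h import *
snap("scene","s2.png",(160,140,300,250),5)
```

```text
(no output)
```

View pics/s2.png

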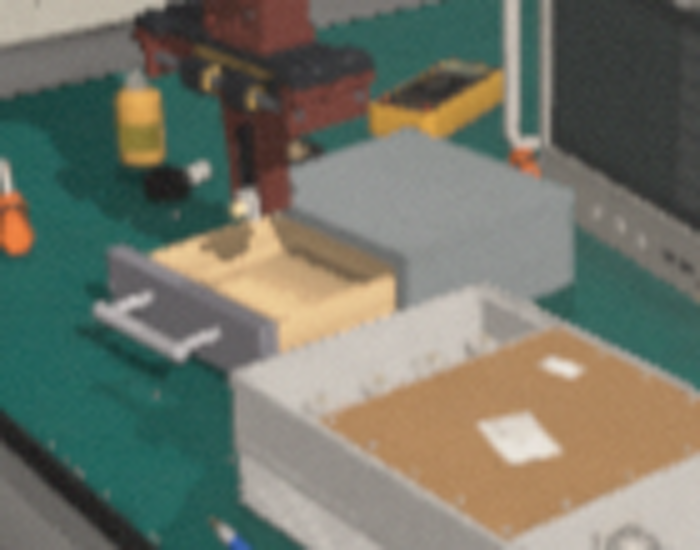

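The crop shows the attenuator held at about (245,205), above the open drawer. I'll lower it.

Emit:
servo_tool([
  [[1, 0, 0.05, -0.6, 0, 0, 0], [1, 0, 0, -0.6, 0, 0, 0], [1, 0, 0, -0.4, 0, 0, 0], [1, 0, 0, -0.2, 0, 0, 0], [1, 0, 0, -0.1, 0, 0, 0]],
])

```text
t: 7.25
ee_pos: [505.9, 278.1, 108.6]
orientation: [0.178, -3.137, 0.0]
ft_force: [-0.3, -0.4, 0.3]
width: 19.8
grasp_force: 30.0
```

Emit:
servo_tool([
  [[1, 0, 0, 0, 0, 0, 0], [1, 0, 0, 0, 0, 0, 0]],
])

```text
t: 7.42
ee_pos: [506.3, 278.5, 109.7]
orientation: [-0.178, 3.135, 0.001]
ft_force: [-0.5, 0.4, -0.2]
width: 19.3
grasp_force: 30.0
```

Lower 2 mm more, then open to 50 mm and wait.

Emit:
servo_tool([
  [[1, 0, 0, -0.05, 0, 0, 0], [1, 0, 0, 0, 0, 0, 0], [-0.14, 0, 0, 0, 0, 0, 0], [-0.14, 0, 0, 0, 0, 0, 0], [-0.14, 0, 0, 0, 0, 0, 0]],
])

```text
t: 7.83
ee_pos: [505.7, 278.3, 107.0]
orientation: [-0.178, 3.136, 0.0]
ft_force: [-0.3, 1.1, 0.0]
width: 36.7
grasp_force: 0.0
```

Emit:
servo_tool([
  [[-0.14, 0, 0, 0, 0, 0, 0], [-0.14, 0, 0, 0, 0, 0, 0], [-0.14, 0, 0, 0, 0, 0, 0], [-0.14, 0, 0, 0, 0, 0, 0], [-0.14, 0, 0, 0, 0, 0, 0]],
])

```text
t: 8.25
ee_pos: [505.6, 278.2, 106.7]
orientation: [0.178, -3.137, 0.0]
ft_force: [-1.0, 0.5, -0.3]
width: 50.0
grasp_force: 0.0
```

Emit:
servo_tool([
  [[-0.14, 0, 0, 0.2, 0, 0, 0], [-0.14, 0, 0, 0.5, 0, 0, 0], [-0.14, 0, 0, 0.8, 0, 0, 0], [-0.14, 0, 0, 0.8, 0, 0, 0], [-0.14, 0, 0, 0.4, 0, 0, 0]],
])

```text
t: 8.67
ee_pos: [506.7, 278.8, 218.6]
orientation: [-0.178, 3.133, 0.003]
ft_force: [0.7, 0.6, -0.2]
width: 50.1
grasp_force: 0.0
```

Emit:
servo_tool([
  [[0.5, -0.75, -0.085, 0, 0, 0, 0], [0.5, -0.75, -0.085, 0, 0, 0, 0], [0.5, -0.75, -0.085, 0, 0, 0, 0], [0.5, -0.75, -0.085, 0, 0, 0, 0], [0.5, -0.75, -0.085, 0, 0, 0, 0]],
])

```text
t: 9.08
ee_pos: [354.3, 260.8, 215.2]
orientation: [-0.177, 3.136, 0.001]
ft_force: [0.1, 0.1, 0.7]
width: 22.8
grasp_force: 0.0
```

Run:
```python
from h import *
snap("top","t3.png",(80,120,200,280),3.7)
```

```text
(no output)
```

View pics/t3.png

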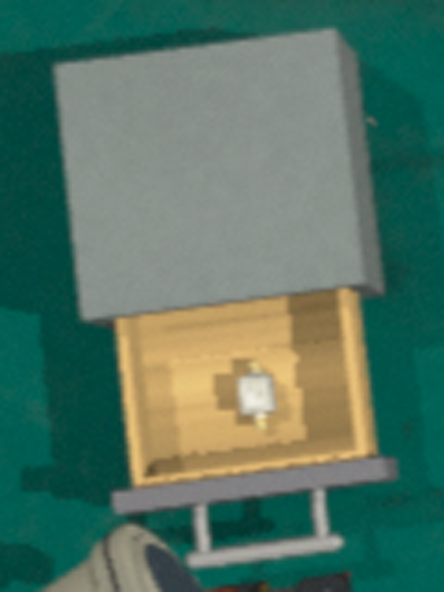

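The attenuator lies in the drawer at about (257,393) and the drawer hasn't moved. The gripper is in front of the handle, so I'll lower it and push.

Emit:
servo_tool([
  [[0.5, 0, 0, -0.6, 0, 0, 0], [0.5, 0, 0, -0.7, 0, 0, 0], [0.5, 0, 0, -0.7, 0, 0, 0], [0.5, 0, 0, -0.6, 0, 0, 0], [0.5, 0, 0, 0, 0, 0, 0]],
])

```text
t: 9.55
ee_pos: [354.2, 260.2, 107.9]
orientation: [0.178, -3.132, 0.005]
ft_force: [-0.1, -0.2, 0.9]
width: 22.1
grasp_force: 0.0
```

Emit:
servo_tool([
  [[0.5, 0.3, 0.034, 0, 0, 0, 0], [0.5, 0.3, 0.034, 0, 0, 0, 0], [0.5, 0.15, 0.017, 0, 0, 0, 0], [0.5, 0.15, 0.017, 0, 0, 0, 0], [0.5, 0.15, 0.017, 0, 0, 0, 0]],
])

```text
t: 9.97
ee_pos: [399.0, 266.3, 111.9]
orientation: [-0.177, 3.135, 0.002]
ft_force: [-0.8, 0.8, 0.5]
width: 21.9
grasp_force: 0.6
```

Emit:
servo_tool([
  [[0.5, 0.2, 0.023, 0, 0, 0, 0], [0.5, 0.25, 0.029, 0, 0, 0, 0], [0.5, 0.25, 0.029, 0, 0, 0, 0], [0.5, 0.25, 0.029, 0, 0, 0, 0], [0.5, 0.25, 0.029, 0, 0, 0, 0]],
])

```text
t: 10.38
ee_pos: [446.8, 271.7, 110.7]
orientation: [-0.178, 3.136, 0.0]
ft_force: [-1.8, 0.7, 0.4]
width: 21.9
grasp_force: 0.7
```

Emit:
servo_tool([
  [[0.5, 0.2, 0.023, 0, 0, 0, 0], [0.5, 0.2, 0.023, 0, 0, 0, 0], [0.5, 0.2, 0.023, 0, 0, 0, 0], [0.5, 0.15, 0.017, 0, 0, 0, 0], [0.5, 0.1, 0.011, 0, 0, 0, 0]],
])

```text
t: 10.8
ee_pos: [480.4, 275.5, 110.6]
orientation: [-0.178, 3.136, 0.0]
ft_force: [-1.4, 0.7, -0.1]
width: 22.0
grasp_force: 0.6
```

Emit:
servo_tool([
  [[0.5, 0.05, 0.006, 0, 0, 0, 0], [0.5, 0.05, 0.006, 0, 0, 0, 0], [0.5, 0.05, 0.006, 0, 0, 0, 0], [0.5, 0.05, 0.006, 0, 0, 0, 0], [0.5, 0.05, 0.006, 0, 0, 0, 0]],
])

```text
t: 11.22
ee_pos: [489.5, 276.6, 110.6]
orientation: [0.178, -3.136, 0.0]
ft_force: [-0.6, 0.9, -0.1]
width: 21.8
grasp_force: 0.6
```

Emit:
servo_tool([
  [[0.5, 0.05, 0.006, 0, 0, 0, 0], [0.5, 0.05, 0.006, 0, 0, 0, 0], [0.5, 0.05, 0.006, 0, 0, 0, 0], [0.5, 0.05, 0.006, 0, 0, 0, 0], [0.5, 0, 0, 0, 0, 0, 0]],
])

```text
t: 11.63
ee_pos: [496.0, 277.4, 110.5]
orientation: [0.178, -3.132, 0.002]
ft_force: [-8.5, 1.5, 5.4]
width: 21.7
grasp_force: 4.0
```

Emit:
servo_tool([
  [[0.5, 0.05, 0.006, 0, 0, 0, 0], [0.5, 0.05, 0.006, 0, 0, 0, 0], [0.5, 0, 0, 0, 0, 0, 0]],
])

```text
t: 11.88
ee_pos: [496.9, 277.4, 110.4]
orientation: [0.177, -3.125, 0.004]
ft_force: [-20.9, 4.0, 16.1]
width: 21.8
grasp_force: 10.3
```

The drawer has hit its stop. I'll back off and verify.

Emit:
servo_tool([
  [[0.5, -0.2, -0.023, 0, 0, 0, 0], [0.5, -0.5, -0.057, 0, 0, 0, 0], [0.5, -0.8, -0.09, 0, 0, 0, 0], [0.5, -0.8, -0.09, 0, 0, 0, 0], [0.5, -0.8, -0.09, 0, 0, 0, 0]],
])

```text
t: 12.3
ee_pos: [377.0, 263.9, 110.9]
orientation: [-0.177, 3.135, 0.001]
ft_force: [0.5, 0.4, 0.1]
width: 22.2
grasp_force: 0.0
```

Emit:
servo_tool([
  [[0.5, 0, 0, 0.8, 0, 0, 0], [0.5, 0, 0, 0.8, 0, 0, 0], [0.5, 0, 0, 0.8, 0, 0, 0], [0.5, 0, 0, 0, 0, 0, 0], [0.5, 0, 0, 0, 0, 0, 0]],
])

```text
t: 12.72
ee_pos: [378.9, 264.8, 208.5]
orientation: [-0.178, 3.132, 0.004]
ft_force: [-0.2, -0.1, -0.0]
width: 22.1
grasp_force: 0.0
```

Run:
```python
from h import *
snap("top","t4.png",None,1.4)
```

```text
(no output)
```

View pics/t4.png

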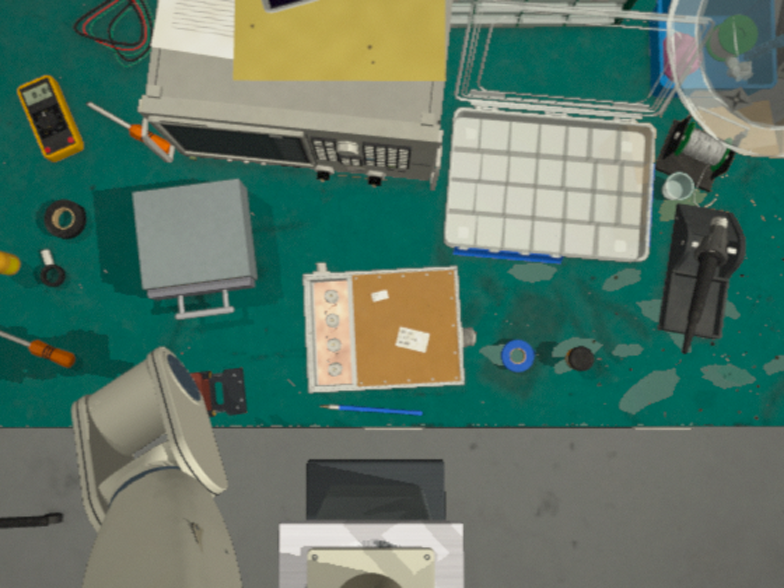

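The drawer is flush shut, with its panel at the cabinet edge around (200,287). The tape (518,355) and the jar (580,357) haven't moved, and the arm is clear.

```bash
python3 -c "
from workcell import close_job
print(close_job())"
```

```text
the job is handed in; nothing more can be done
None
```

The attenuator is in the drawer and released, the drawer is pushed shut against its stop, the tape and jar have not moved, and the job is handed in; no verdict came back from the judging.

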